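# Crank a sample jar in front of a light guide with a reversible ratchet

## Robot

A 7-joint arm with a two-finger parallel gripper is mounted at the origin on the work surface. World frame = base frame: x ahead of the robot, y to its left, z up, the work surface at z = 0. Lengths are in mm, angles in rad, forces in N, time in s.
With the tool pointing down it reaches from about 425 to 875 mm from the base axis. Payload 4.7 kg.
Tool frame: the origin (TCP) lies midway between the tips of the shut fingers; the grasp point (between the pads) lies 19 mm behind it; z points along the fingers, y is the line along which they close (so a half turn about z gives the same grasp; the last joint's range is limited). The gripper opens to 87 mm and grips with 3 to 60 N. Pads are 19 mm wide; open, the fingers measure 117 mm over their backs; the gripper's body (75 mm by 190 mm) begins 51 mm behind the grasp point.
Start: joints at [-1.314, 0.321, -0.07, 1.45, 0.023, 1.371, -0.057], TCP at [156.301, 630.948, 222.587] pointing down, gripper open.
Joint ranges: [-2.86, 2.86], [-0.3, 2.09], [-1.38, 1.24], [0.06, 2.45], [-1.56, 4.7], [0.09, 2.05], [-2.69, 2.69]. Speed limits (rad/s): [2.57, 2.57, 3.14, 3.14, 3.14, 3.14, 3.14].

## Interface

Orientations are given as a unit quaternion [x, y, z, w].
In Python, from bench import ctrl gives the robot as it stands. The module is installed in compiled form; this text tells all that it offers.
- The arm moves only by the tool step_arm, never from a script. Its arguments are lists of equal length, an entry for each row: "offset": the shift along the tool's x, y, z in mm, a list of three; "twist": the turn, a rotation vector about the tool's x, y, z in degrees, a list of three; "gripper": the opening, from -1 (shut) to 1 (fully open). A call has exactly 5 rows; each row is the pose to reach, as a shift and turn from the pose commanded when the call began, along the tool's axes at that moment; what a row does not reach only later rows make up. A row lasts 1/12 s, in which the tool goes at most 41.7 mm and 7.16 degrees, less where a joint would pass 70% of its speed; a pose out of reach is approached as far as the arm can. A call with a gripper value outside its range is refused whole. The fingers move at their own pace and stop on an object; the grip force is fixed at half the most. Time passes only in rows, so rows that repeat a pose let the fingers close, or fill a call up. It gives the time, the measured TCP pose, the force, the opening and the grip force at its end, in the units of the state.
- ctrl.observe(): the state, without advancing time (a new reading comes with each control period).
- ctrl.camera(name): name is "scene" or "top" or "wrist"; returns a dict with "frame" (420x560x3 uint8, red, green, blue), "depth" (420x560 float32, mm along the optical axis (not along the pixel's ray), 0 where there is no reading), "mtx" (3x3 intrinsics, pixels), "extrinsics" (4x4, takes a point from camera to world coordinates). Camera axes: x right, y up, looking along -z (the intrinsics and any distortion apply to the point x, -y, -z); pixel columns grow to the right and rows downward; lengths in mm; the calibration is good to about 2 mm. A picture is of the moment at which its call begins.
- ctrl.sign_off(): hands the job in; it is judged then, once.
The state is a dict: "time_s": time; "q": joint angles; "dq": joint speeds; "tau": joint torques, N m; "ee_pos": TCP position; "tool_rot": TCP orientation; "wrist_force": force on the tool from outside, world axes, zero at the start; "torque": the same for the moment, N m; "grip_width": opening from 0.0 (shut) to 1.0 (fully open); "gripper_force": force on a finger pad.
Only numpy, scipy, OpenCV 4.12 (cv2) and the standard library are available. Lean on these libraries where they do the work, as an engineer would, in place of code of your own. Each camera call takes 0.05 s, during which the arm holds its last target. There are 200 camera calls.

## Task

The green sample jar has to stand centred in front of the light guide's nozzle. Flip the red direction fin on the ratchet handle over to its other side, then swing the handle back and forth so that the ratchet walks the carriage along its rail until the jar is centred on the nozzle. Move the jar by the ratchet alone, never touching the carriage or the jar, leave the light guide and the other jars where they are, and let go of everything at the end.

Things in the scene. Friction and masses are not known exactly. Their poses are not given: they have to be found in the camera images.
- stage: Positioning stage fixed to the bench: beige gearbox 80 x 85 mm, 50 high, and a rail. Origin: on the bench under the ratchet's upright axis, at the gearbox's centre. +y runs along the rail away from the gearbox, +x across it, z up; rail centre line x = 0; base plate 90 mm wide, y = -60 to +310 mm. The steel ratchet head on the gearbox is 80 mm in diameter, its top 76 mm above the bench.
- handle (a joint): Ratchet handle about the stage's upright axis. 0: arm points along the stage's -y; positive: anticlockwise from above (grip towards stage +x). Stops at -0.65 and 0.65 rad; starts within 0.45 of 0. Stays where left (0.25 N m); driving takes about 0.75 N m, 5 N at the grip. Arm 20 mm wide, 167 mm long, top 75 mm above the bench.
- handle_grip (a point): Middle of the upright round blue grip on the handle's end: 24 mm in diameter, standing from 75 to 117 mm above the bench, 150 mm from the ratchet's axis; this point is 96 mm above the bench. Fixed to the handle and turns with it (z up, its -y points outward along the arm).
- pawl (a joint): Direction pawl, turned by the red fin. Springs over its middle (0) to about -0.45 or +0.45 rad (positive: anticlockwise from above, relative to the handle); starts negative. Positive: anticlockwise swings drive the carriage to the stage's +y, clockwise ones click back freely; negative: clockwise swings drive it to -y. Jumps up to 0.2 rad when clicking. Flips with about 2 N at the fin.
- fin (a point): Middle of the red upright fin: 8 mm thick, 40 long, 80 to 105 mm above the bench. It lies 17 mm outward of the pawl's pivot, which is on the arm's centre line 60 mm from the ratchet's axis. Flipping carries it 15 mm sideways, from the handle's -x side to its +x side (away from the robot). x: along the fin to the grip; y: the side to which positive pawl values lie.
- carriage (a joint): Travel of the blue carriage (66 x 56 mm) along the rail in m, 0 at the start, positive away from the gearbox (stage +y); stops at -0.02 and 0.13. Stays where left. Centre at stage y = 0.11 + this value. Driven 0.040 m per rad of handle; 18 teeth, so up to 0.35 rad of swing (rarely a tooth more) is lost each time the handle turns back to driving.
- carriage_tray (a point): Centre of the floor of the square tray (43 mm inside, rim 10 mm high) on the carriage, where the jar stands; 43 mm above the bench.
- sample: Green glass sample jar with a white cap, 40 mm in diameter, 65 mm high, loose in the carriage's tray. Origin: centre of its underside. Must not be touched.
- lightguide: Light guide fixed to the bench beside the rail on its +x side: a round base 52 mm in diameter, a steel post 114 mm high, a yellow block and a dark nozzle. Origin: centre of the base's underside. Its axes are parallel to the stage's; the nozzle looks along its -x, across the rail.
- nozzle (a point): Mouth of the light guide's nozzle (18 mm in diameter, 82 mm above the bench). Axes as the light guide's: the beam goes along -x, and y is along the rail. The jar is centred when its y in this frame is 0; at the start the jar is 55 to 90 mm short of it, on the -y side.
- amber_jar: Amber jar with a white cap, 44 mm in diameter, 70 mm high, loose on the bench; leave it alone. Origin: centre of its underside.
- clear_jar: Clear jar with an orange cap, 40 mm in diameter, 65 mm high, loose on the bench; leave it alone. Origin: centre of its underside.
- pot: White squat pot with a blue cap, 64 mm in diameter, 50 mm high, loose on the bench; leave it alone. Origin: centre of its underside.
Things that resemble listed ones, but are neither listed nor needed, are in the scene too. What is shaped like the sample but black or pink is not meant. What is meant by the lightguide is not blue, and is the larger of those in its own colour.

How it is judged (in metres and radians):
On the way, in this order (a step that is already met when the one before it is completed fails the run):
1. the direction fin is flipped to its positive side (value of joint pawl above 0.1 rad), for 0.2 s.
2. the jar, upright in its tray, is centred on the nozzle (y of sample in the frame of nozzle between -0.006 and 0.006 m and angle between sample's own z axis and vertical below 0.15 rad and z of sample in the frame of carriage_tray between -0.003 and 0.004 m and horizontal distance between sample and carriage_tray below 0.006 m), for 0.2 s.
At the end, for the whole second after the job is handed in: The sample jar stands upright (within 0.15 rad) and still in the carriage's tray, its centre within 6 mm, along the rail, of the nozzle's centre line (all of step 2 and linear speed of sample below 0.01 m/s); the robot touches nothing.
It fails at once if the robot touches the carriage or the jar (contact force between any of sample, carriage_c0, carriage_c1, carriage_c2, carriage_c3, carriage_c4, carriage_c5 and the fingers above 0.5 N or contact force between any of sample, carriage_c0, carriage_c1, carriage_c2, carriage_c3, carriage_c4, carriage_c5 and the arm above 0.5 N).
It fails at once if the light guide is knocked (contact force between lightguide and the fingers above 2 N or contact force between lightguide and the arm above 2 N).
It fails at once if another jar is shifted by more than 15 mm or tipped (distance of any of amber_jar, clear_jar, pot from where it was at the start of the episode above 0.015 m or angle between any of amber_jar, clear_jar, pot's own z axis and vertical above 0.3 rad).
It also fails if it takes over 61 s, if anything falls off the work surface, if the arm or the gripper's body presses on something with over 40 N, if the wrist force passes 120 N, or if a joint passes its speed limit or range.

## Working session

There is one attempt and no reset: what is moved stays moved. The work goes in short steps, Python scripts to look and compute and a tool call to move; the robot and the scene stay as the last step left them, time stands still between calls to the robot, and variables do not carry over. Pictures are saved under pics/ and viewed, at most 10 in all, crops included, and the job is handed in when it is done.

Besides the shell and the picture viewer there is one more tool, called by a JSON object that holds its "fn" and its "kwargs". step_arm: Moves the arm, as the interface text tells. Its arguments: {"type":"object","properties":{"offset":{"type":"array"},"twist":{"type":"array"},"gripper":{"type":"array"}},"required":["offset","twist","gripper"]}

```bash
mkdir -p pics
cat > h.py <<'E'
import numpy as np, cv2, pickle
from bench import ctrl
def grab(n):
    c=ctrl.camera(n); pickle.dump(c,open(f'{n}.pkl','wb')); return c
def world(c,u,v,d=None,z=None):
    K=np.array(c['mtx']);E=np.array(c['extrinsics'])
    r=np.array([(u-K[0,2])/K[0,0],-(v-K[1,2])/K[1,1],-1.])
    R=E[:3,:3]@r;o=E[:3,3]
    t=d if d is not None else (z-o[2])/R[2]
    return o+t*R
def proj(c,p):
    K=np.array(c['mtx']);E=np.array(c['extrinsics'])
    q=E[:3,:3].T@(np.array(p,float)-E[:3,3]); 
    return K[0,0]*q[0]/-q[2]+K[0,2], K[1,1]*(-q[1])/-q[2]+K[1,2]
E
python3 - <<'E'
from h import *
a=grab('top');b=grab('scene')
for n,c in(('top',a),('scene',b)):
    cv2.imwrite(f'pics/{n}0.png',c['frame'][...,::-1]); print(n,np.round(c['extrinsics'],3).tolist(),np.array(c['mtx']).tolist())
s=ctrl.observe();print(s['time_s'],s['ee_pos'],s['tool_rot'],s['grip_width'])
E
```

```text
top [[0.032, 0.979, -0.2, 368.415], [-0.999, 0.032, -0.006, 11.334], [0.001, 0.2, 0.98, 1102.79], [0.0, 0.0, 0.0, 1.0]] [[459.2369636908125, 0.0, 274.2467165327916], [0.0, 459.2369636908125, 202.22971896848608], [0.0, 0.0, 1.0]]
scene [[0.842, -0.47, 0.266, 787.904], [0.54, 0.722, -0.433, -392.463], [0.011, 0.508, 0.861, 857.878], [0.0, 0.0, 0.0, 1.0]] [[393.35270847078266, 0.0, 278.30220150771135], [0.0, 393.35270847078266, 215.29267922808586], [0.0, 0.0, 1.0]]
0.1 [156.18560174 630.45028478 221.59130353] [ 1.21066126e-01  9.92644083e-01 -8.44622977e-04 -5.81315320e-05] 0.9967909989527193
```

View pics/top0.png

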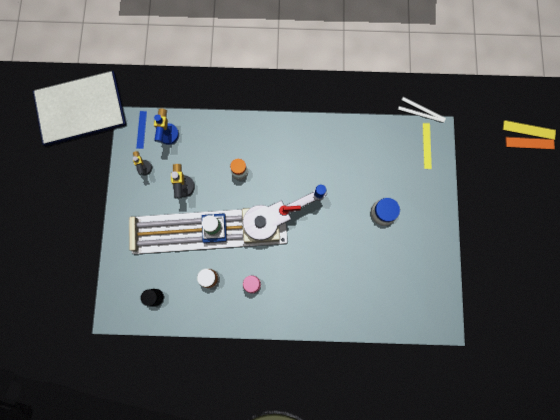

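View pics/scene0.png

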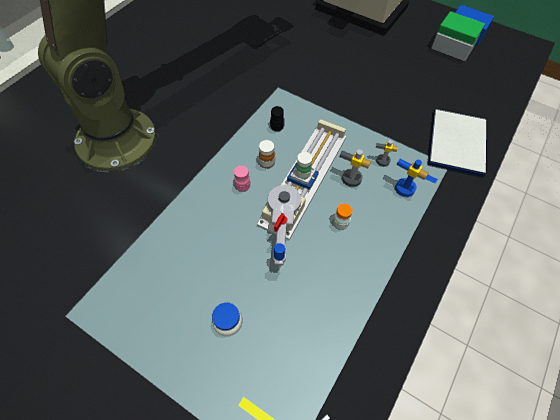

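Run:
```python
from h import *
a=pickle.load(open('top.pkl','rb'))
f=a['frame'][...,::-1]
cr=f[110:260,120:330]; cv2.imwrite('pics/crop1.png',cv2.resize(cr,None,fx=3.8,fy=3.8,interpolation=cv2.INTER_CUBIC))
hsv=cv2.cvtColor(a['frame'],cv2.COLOR_RGB2HSV)
def m(name,lo,hi,z):
    k=cv2.inRange(hsv,np.array(lo),np.array(hi)); n,l,s,c=cv2.connectedComponentsWithStats(k)
    for i in range(1,n):
        if s[i,4]>15 and 100<c[i][0]<460 and 105<c[i][1]<345: 
            dd=a['depth'][l==i]; print(name,np.round(c[i],1),s[i].tolist(),np.round(world(a,*c[i],z=z),1),'dz',np.round(world(a,*c[i],d=np.median(dd)),1))
m('red',[0,180,100],[6,255,255],105); m('red',[172,180,100],[180,255,255],105)
m('blue',[105,150,60],[130,255,255],117); m('yel',[12,150,120],[35,255,255],95)
m('green',[40,80,40],[90,255,255],108)
```

```text
red [288.1 208.5] [280, 206, 21, 9, 78] [559.3 -13.6 105. ] dz [559.6 -13.7 103.5]
blue [141.  129.2] [137, 111, 9, 37, 235] [728.9 324.1 117. ] dz [770.6 360.4   2.7]
blue [157.2 117.6] [154, 115, 7, 7, 34] [758.  289.8 117. ] dz [758.4 290.1 116.1]
blue [166.3 134.1] [155, 124, 23, 20, 297] [719.1 266.1 117. ] dz [753.8 291.3  19.3]
blue [320.3 189.6] [315, 185, 11, 10, 84] [601.6 -83.2 117. ] dz [601.5 -83.2 117.5]
blue [387.  209.4] [375, 198, 25, 24, 444] [ 561.9 -229.5  117. ] dz [ 575.  -245.7   50.4]
blue [220.6 216.3] [214, 214, 11, 10, 21] [534.9 133.1 117. ] dz [547.9 142.6  40. ]
blue [215.7 238.5] [203, 226, 23, 16, 83] [486.1 140.9 117. ] dz [495.3 151.1  39.9]
yel [161.1 118. ] [154, 109, 12, 18, 79] [765.8 287.1  95. ] dz [765.2 286.6  96.7]
yel [425.8 129.7] [423, 124, 6, 15, 49] [ 757.1 -327.7   95. ] dz [ 792.9 -358.9    2.1]
yel [137.3 158.2] [134, 152, 8, 13, 34] [667.  333.3  95. ] dz [674.8 341.7  68.7]
yel [237.6 165.7] [231, 159, 15, 14, 166] [656.5 103.6  95. ] dz [665.  106.3  65.6]
yel [177.2 173.8] [172, 164, 10, 19, 72] [633.2 239.5  95. ] dz [632.9 239.3  96.1]
yel [195.1 229.6] [191, 229, 9, 2, 16] [507.1 190.4  95. ] dz [516.6 202.7  26. ]
yel [166.8 231.4] [161, 231, 13, 2, 21] [500.9 252.8  95. ] dz [509.9 269.1  26.9]
yel [181.4 230.4] [175, 230, 14, 2, 21] [504.2 220.6  95. ] dz [513.4 234.8  26.4]
yel [150.6 232.6] [145, 232, 11, 2, 18] [497.2 288.3  95. ] dz [506.  307.   26.7]
green [216.  229.7] [210, 224, 10, 10, 21] [506.4 142.4 108. ] dz [510.1 145.9  81.7]
```

View pics/crop1.png

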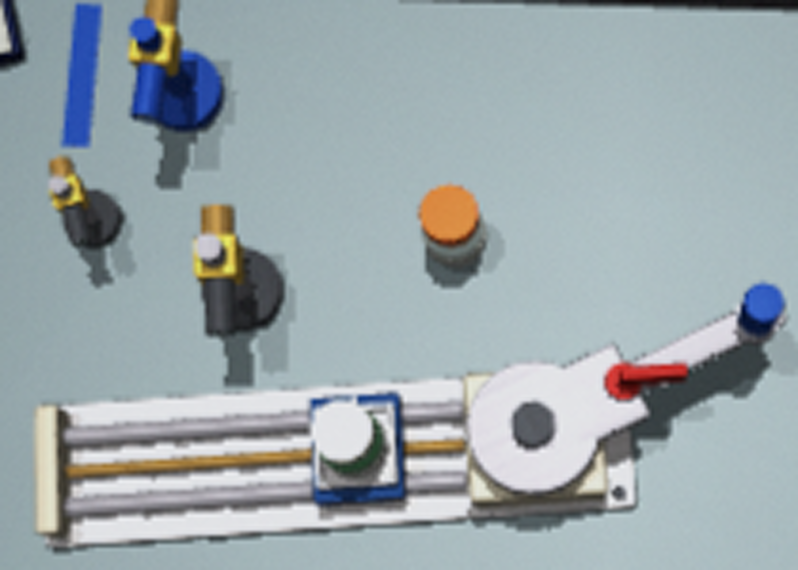

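```bash
cat >> h.py <<'E'
def cloud(c):
    K=np.array(c['mtx']);E=np.array(c['extrinsics']);v,u=np.indices(c['depth'].shape)
    r=np.stack([(u-K[0,2])/K[0,0],-(v-K[1,2])/K[1,1],-np.ones(u.shape)],-1)*c['depth'][...,None]
    return r@E[:3,:3].T+E[:3,3]
EY=np.array([-.1011,.995]);EX=np.array([.995,.1011])
E
python3 - <<'E'
from h import *
a=pickle.load(open('top.pkl','rb'));P=cloud(a);Z=P[...,2]
def box(name,u0,u1,v0,v1,z0,z1):
    S=P[v0:v1,u0:u1];k=(S[...,2]>z0)&(S[...,2]<z1);q=S[k][:,:2];(cc,r)=cv2.minEnclosingCircle(q.astype(np.float32))
    print(name,k.sum(),'z',np.median(S[k][:,2]).round(1),'mean',q.mean(0).round(1),'circ',np.round(cc,1),round(r,1), 'sy range',np.round(np.percentile(q@EY,[2,50,98]),1),'sx',np.round(np.percentile(q@EX,[2,50,98]),1))
    return q
box('cap',200,225,210,240,103,113)
box('nozzle',170,185,180,202,80,96)
box('block',168,188,165,184,90,105)
box('post',168,188,165,184,107,125)
box('disc',240,285,200,245,72,79)
box('hub',250,275,210,235,80,100)
box('tray',200,225,210,240,36,56)
box('grip',310,330,180,200,110,122)
f=box('fin',278,305,200,215,98,110)
print('fin dir',cv2.fitLine(f.astype(np.float32),2,0,.01,.01).ravel())
q=box('plate',125,295,195,262,3,12);print('rect',cv2.minAreaRect(q.astype(np.float32)))
q=box('screw',140,200,226,236,22,30);print(cv2.fitLine(q.astype(np.float32),2,0,.01,.01).ravel())
E
```

```text
cap 217 z 108.6 mean [520.1 157.1] circ [520.2 156.9] 18.0 sy range [ 87.5 103.3 120.1] sx [517.2 533.3 549.7]
nozzle 155 z 90.4 mean [600.6 237.7] circ [602.  237.5] 22.3 sy range [164.1 175.9 187.8] sx [601.7 622.5 640.3]
block 128 z 94.7 mean [629.9 239.8] circ [633.2 241.3] 22.3 sy range [163.7 174.2 188.6] sx [633.5 646.9 675.6]
post 48 z 114.3 mean [624.6 240.6] circ [625.  241.1] 8.1 sy range [169.1 175.6 184.4] sx [638.9 646.  653.3]
disc 922 z 76.4 mean [535.7  40.9] circ [542.2  38.3] 53.6 sy range [-58.2 -14.7  29.6] sx [498.4 537.9 572.7]
hub 122 z 88.2 mean [531.2  48.3] circ [530.7  53.7] 28.3 sy range [-17.2  -6.1   6.2] sx [512.8 533.5 555.2]
tray 277 z 43.6 mean [518.7 153.1] circ [522.4 158.3] 38.8 sy range [ 78.7  94.  131.4] sx [506.3 523.2 566. ]
grip 93 z 117.5 mean [601.4 -83.8] circ [602.  -84.2] 11.8 sy range [-154.6 -144.3 -134.2] sx [579.3 589.9 600.7]
fin 69 z 104.4 mean [561.3 -21.2] circ [561.3 -21.3] 19.3 sy range [-96.7 -78.7 -58.9] sx [552.9 556.4 560.4]
fin dir [ 1.0596107e-01 -9.9437028e-01  5.6129205e+02 -2.1238018e+01]
plate 2337 z 5.4 mean [521.6 184.3] circ [529.9 174.5] 220.6 sy range [-78.2 142.3 314.7] sx [456.  529.6 623.2]
rect ((525.5800170898438, 174.44570922851562), (161.27818298339844, 414.03277587890625), 1.8504079580307007)
screw 206 z 25.8 mean [510.5 266.7] circ [517.  263.5] 70.3 sy range [142.7 214.4 277.8] sx [530.  533.9 551.5]
[ 6.5404497e-02 -9.9785882e-01  5.1046112e+02  2.6671466e+02]
```

```bash
cat >> h.py <<'E'
from scipy.spatial.transform import Rotation as Ro
AX=np.array([532.3,47.9])
def rt(th):  # radial, tangent for handle angle th
    a=np.radians(-84.2)+th; return np.array([np.cos(a),np.sin(a)]),np.array([-np.sin(a),np.cos(a)])
def hp(th,rho,t): r,tt=rt(th); return AX+rho*r+t*tt
def plan(targets,p=None,ya=None):
    """targets: (xy,z,tool-y angle deg) -> rows relative to start pose; tool kept vertical"""
    s=ctrl.observe(); R=Ro.from_quat(s['tool_rot'])
    if ya is None: y=R.as_matrix()[:,1]; ya=np.degrees(np.arctan2(y[1],y[0]))
    if p is None: p=s['ee_pos']
    print('t',s['time_s'],'pos',np.round(s['ee_pos'],1),'yang',round(ya,1),'F',np.round(s['wrist_force'],1),'w',round(s['grip_width'],3))
    Y=np.array([np.cos(np.radians(ya)),np.sin(np.radians(ya)),0]);Zt=np.array([0,0,-1.]);X=np.cross(Y,Zt)
    for xy,z,a in targets:
        d=np.array([*xy,z])-p; print([round(float(d@v),1) for v in (X,Y,Zt)],'twz',round(-(a-ya),1))
E
python3 - <<'E'
from h import *
print(hp(.384,85,-48))
plan([((400,400),222,62),(hp(.384,85,-48),160,28),(hp(.384,85,-48),88,28)])
E
```

```text
[529.48566726 -49.67601924]
t 0.1 pos [156.2 630.5 221.6] yang 76.1 F [-0.7 -0.9  0.6] w 0.997
[-292.1, -165.1, -0.4] twz 14.1
[-525.8, -570.5, 61.6] twz 48.1
[-525.8, -570.5, 133.6] twz 48.1
```

{"fn": "step_arm", "kwargs": {"offset": [[-35,-20,0],[-70,-40,0],[-105,-60,0],[-140,-80,0],[-174,-99,0]], "twist": [[0,0,0],[0,0,0],[0,0,0],[0,0,0],[0,0,0]], "gripper": [-1,-1,-1,-1,-1]}}

```text
time_s: 0.52
ee_pos: [302.6, 491.0, 222.2]
tool_rot: [0.121, 0.993, -0.0, -0.0]
wrist_force: [0.8, 0.4, -0.2]
grip_width: 0.706
gripper_force: 0.0
```

{"fn": "step_arm", "kwargs": {"offset": [[-29,-16,0],[-58,-33,0],[-87,-50,0],[-116,-66,0],[-135,-100,0]], "twist": [[0,0,0],[0,0,0],[0,0,0],[0,0,0],[0,0,0]], "gripper": [-1,-1,-1,-1,-1]}}

```text
time_s: 0.93
ee_pos: [410.5, 363.4, 221.9]
tool_rot: [0.121, 0.993, 0.0, 0.0]
wrist_force: [-0.2, 0.5, 1.3]
grip_width: 0.327
gripper_force: 0.0
```

{"fn": "step_arm", "kwargs": {"offset": [[-20,-34,0],[-40,-68,0],[-60,-102,0],[-80,-137,0],[-101,-173,0]], "twist": [[0,0,0],[0,0,0],[0,0,0],[0,0,0],[0,0,0]], "gripper": [-1,-1,-1,-1,-1]}}

```text
time_s: 1.35
ee_pos: [464.7, 169.6, 222.3]
tool_rot: [0.121, 0.993, 0.0, -0.0]
wrist_force: [-0.1, -0.0, 0.9]
grip_width: 0.021
gripper_force: 0.0
```

{"fn": "step_arm", "kwargs": {"offset": [[-20,-34,0],[-40,-68,0],[-60,-102,0],[-80,-137,0],[-101,-173,0]], "twist": [[0,0,0],[0,0,0],[0,0,0],[0,0,0],[0,0,0]], "gripper": [-1,-1,-1,-1,-1]}}

```text
time_s: 1.77
ee_pos: [521.1, -22.5, 222.5]
tool_rot: [0.121, 0.993, 0.0, -0.0]
wrist_force: [0.9, 0.1, 0.1]
grip_width: 0.004
gripper_force: 0.0
```

Run:
```python
from h import *
plan([(hp(.384,85,-48),160,45),(hp(.384,85,-48),160,28)])
print(np.round(ctrl.observe()['q'],2))
```

```text
t 1.7667 pos [521.1 -22.5 222.5] yang 76.1 F [0.9 0.1 0.1] w 0.004
[-14.6, -24.4, 62.5] twz 31.1
[-14.6, -24.4, 62.5] twz 48.1
[-0.52  0.04  0.53  1.78 -0.02  1.32  1.34]
```

{"fn": "step_arm", "kwargs": {"offset": [[-3,-5,5],[-6,-10,10],[-9,-15,20],[-12,-20,25],[-15,-24,30]], "twist": [[0,0,7],[0,0,14],[0,0,21],[0,0,28],[0,0,35]], "gripper": [-1,-1,-1,-1,-1]}}

```text
time_s: 2.18
ee_pos: [529.6, -48.4, 191.6]
tool_rot: [0.417, 0.909, -0.0, -0.001]
wrist_force: [-0.1, 0.6, -0.1]
grip_width: 0.009
gripper_force: 0.0
```

{"fn": "step_arm", "kwargs": {"offset": [[0,0,10],[0,0,20],[0,0,30],[0,0,30],[0,0,30]], "twist": [[0,0,7],[0,0,13],[0,0,13],[0,0,13],[0,0,13]], "gripper": [-1,-1,-1,-1,-1]}}

```text
time_s: 2.6
ee_pos: [529.5, -47.7, 161.9]
tool_rot: [0.513, 0.858, -0.0, -0.001]
wrist_force: [0.2, 0.6, 0.4]
grip_width: 0.008
gripper_force: 0.0
```

Run:
```python
from h import *
plan([(hp(.384,85,-48),88,28),(hp(.384,85,-30),88,28),(hp(.384,85,-13),88,28)])
print(np.round(ctrl.observe()['q'],2))
c=grab('scene');u,v=[int(x) for x in proj(c,[545,-30,100])];cv2.imwrite('pics/s1.png',cv2.resize(c['frame'][v-80:v+60,u-90:u+90,::-1],None,fx=4,fy=4,interpolation=cv2.INTER_CUBIC))
```

```text
t 2.6 pos [529.5 -47.7 161.9] yang 28.3 F [0.2 0.6 0.4] w 0.008
[-1.8, -0.9, 73.9] twz 0.3
[-1.9, 17.1, 73.9] twz 0.3
[-2.0, 34.1, 73.9] twz 0.3
[-0.51  0.12  0.59  1.84 -0.07  1.21  0.6 ]
```

View pics/s1.png

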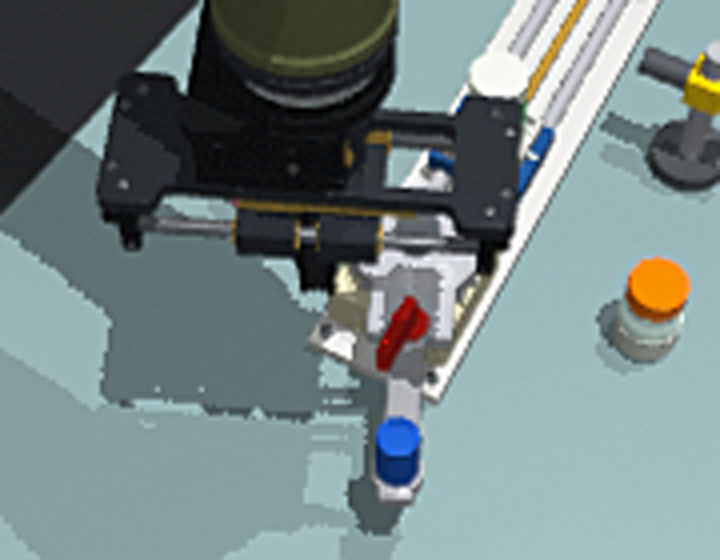

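{"fn": "step_arm", "kwargs": {"offset": [[-2,-1,20],[-2,-1,40],[-2,-1,60],[-2,-1,74],[-2,-1,74]], "twist": [[0,0,0],[0,0,0],[0,0,0],[0,0,0],[0,0,0]], "gripper": [-1,-1,-1,-1,-1]}}

```text
time_s: 3.07
ee_pos: [528.4, -49.8, 86.4]
tool_rot: [0.514, 0.858, -0.001, -0.002]
wrist_force: [-0.2, 0.4, 0.6]
grip_width: 0.006
gripper_force: 0.0
```

{"fn": "step_arm", "kwargs": {"offset": [[0,8,0],[0,16,0],[0,22,0],[0,28,0],[0,32,0]], "twist": [[0,0,0],[0,0,0],[0,0,0],[0,0,0],[0,0,0]], "gripper": [-1,-1,-1,-1,-1]}}

```text
time_s: 3.48
ee_pos: [559.9, -34.4, 89.4]
tool_rot: [0.514, 0.858, 0.0, 0.001]
wrist_force: [0.2, 0.1, 0.1]
grip_width: 0.008
gripper_force: 0.2
```

Run:
```python
from h import *
plan([(hp(.384,85,-13),88,28)])
c=grab('scene');u,v=[int(x) for x in proj(c,[555,-30,100])];cv2.imwrite('pics/s2.png',cv2.resize(c['frame'][v-60:v+50,u-80:u+80,::-1],None,fx=4,fy=4,interpolation=cv2.INTER_CUBIC))
```

```text
t 3.4833 pos [559.9 -34.4  89.4] yang 28.1 F [0.2 0.1 0.1] w 0.008
[0.7, 1.0, 1.4] twz 0.1
```

View pics/s2.png

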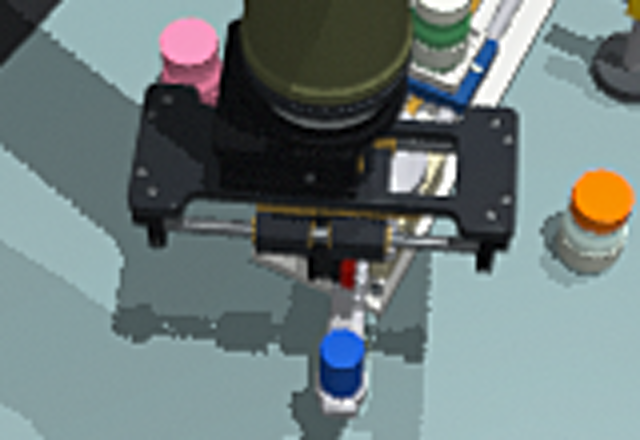

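{"fn": "step_arm", "kwargs": {"offset": [[0,5,0],[0,5,0],[0,5,0],[0,-10,-10],[0,-25,-30]], "twist": [[0,0,0],[0,0,0],[0,0,0],[0,0,0],[0,0,0]], "gripper": [-1,-1,-1,-1,-1]}}

```text
time_s: 3.95
ee_pos: [534.2, -46.3, 116.5]
tool_rot: [0.514, 0.858, -0.002, -0.002]
wrist_force: [-1.0, -0.2, -0.0]
grip_width: 0.003
gripper_force: 0.0
```

{"fn": "step_arm", "kwargs": {"offset": [[0,-20,-20],[0,-40,-40],[0,-60,-60],[0,-90,-60],[0,-110,-60]], "twist": [[0,0,0],[0,0,0],[0,0,0],[0,0,0],[0,0,0]], "gripper": [-1,-1,-1,0,1]}}

```text
time_s: 4.37
ee_pos: [438.1, -99.9, 179.7]
tool_rot: [0.515, 0.857, 0.001, 0.001]
wrist_force: [0.3, -1.1, -0.4]
grip_width: 0.083
gripper_force: 0.0
```

```bash
cat >> h.py <<'E'
def status(old=None):
    c=grab('top');P=cloud(c);hsv=cv2.cvtColor(c['frame'],cv2.COLOR_RGB2HSV)
    def comp(lo,hi,zlo,zhi,cen,rad):
        k=cv2.inRange(hsv,np.array(lo),np.array(hi))>0
        k&=(P[...,2]>zlo)&(P[...,2]<zhi)&(np.hypot(P[...,0]-cen[0],P[...,1]-cen[1])<rad); return P[k]
    g=comp([105,150,60],[130,255,255],108,122,AX,175); f=comp([0,180,100],[6,255,255],98,110,AX,120)
    cap=comp([0,0,90],[180,60,255],102,114,AX+EY*150,100)
    if len(g)>20: d=g[:,:2].mean(0)-AX; th=np.arctan2(d@EX,-(d@EY)); print('handle',round(th,3),'rad',np.linalg.norm(d).round(1),len(g))
    if len(f)>20:
        l=cv2.fitLine(f[:,:2].astype(np.float32),2,0,.01,.01).ravel();a=l[:2]*np.sign(-(l[:2]@EY)); fa=np.arctan2(a@EX,-(a@EY)); print('fin abs',round(float(fa),3),'n',len(f),'mid',f[:,:2].mean(0).round(1))
    if len(cap)>50: 
        cc,_=cv2.minEnclosingCircle(cap[:,:2].astype(np.float32)); print('cap sy mean',(cap[:,:2].mean(0)@EY).round(1),'circ',round(float(np.array(cc)@EY),1),'n',len(cap),'target 176')
    return c
E
python3 - <<'E'
from h import *
c=status(); cv2.imwrite('pics/t2.png',cv2.resize(c['frame'][150:270,170:350,::-1],None,fx=4,fy=4,interpolation=cv2.INTER_CUBIC))
plan([])
E
```

```text
handle 0.382 rad 148.1 85
fin abs 0.837 n 48 mid [571.8 -13.5]
cap sy mean 103.9 circ 103.6 n 215 target 176
t 4.4167 pos [ 434.9 -101.7  178.8] yang 27.8 F [-2.6 -1.5 -0.6] w 0.122
```

View pics/t2.png

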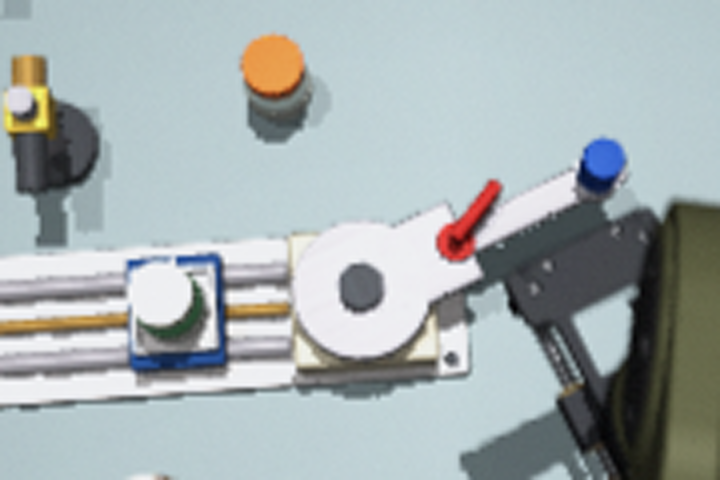

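Run:
```python
from h import *
plan([(hp(.382,149,0),150,27.7),(hp(.382,149,0),85,27.7)])
```

```text
t 4.4167 pos [ 434.9 -101.7  178.8] yang 27.8 F [-2.6 -1.5 -0.6] w 0.122
[-62.2, 155.6, 28.8] twz 0.1
[-62.2, 155.6, 93.8] twz 0.1
```

{"fn": "step_arm", "kwargs": {"offset": [[-14,34,0],[-28,68,0],[-42,102,0],[-56,136,10],[-62,156,25]], "twist": [[0,0,0],[0,0,0],[0,0,0],[0,0,0],[0,0,0]], "gripper": [0.5,0.5,0.5,0.5,0.5]}}

```text
time_s: 4.83
ee_pos: [610.7, -78.8, 154.2]
tool_rot: [0.514, 0.858, 0.001, 0.002]
wrist_force: [-0.6, 0.9, 1.3]
grip_width: 0.495
gripper_force: 0.0
```

{"fn": "step_arm", "kwargs": {"offset": [[0,0,0],[0,0,0],[0,0,0],[0,0,0],[0,0,0]], "twist": [[0,0,0],[0,0,0],[0,0,0],[0,0,0],[0,0,0]], "gripper": [0.5,0.5,0.5,0.5,0.5]}}

```text
time_s: 5.25
ee_pos: [605.7, -80.3, 154.7]
tool_rot: [0.515, 0.857, 0.001, 0.0]
wrist_force: [0.2, 0.2, -0.0]
grip_width: 0.74
gripper_force: 0.0
```

Run:
```python
from h import *
plan([(hp(.382,149,0),85,27.7)])
```

```text
t 5.25 pos [605.7 -80.3 154.7] yang 28.0 F [ 0.2  0.2 -0. ] w 0.74
[-1.3, -5.4, 69.7] twz 0.3
```

Descend around the grip, then narrow the gap to a loose cage (about 35 mm).

{"fn": "step_arm", "kwargs": {"offset": [[-1,-5,15],[-1,-5,35],[-1,-5,55],[-1,-5,68],[-1,-5,68]], "twist": [[0,0,0],[0,0,0],[0,0,0],[0,0,0],[0,0,0]], "gripper": [0.5,0.5,0.5,0.5,0]}}

```text
time_s: 5.67
ee_pos: [599.9, -82.6, 83.4]
tool_rot: [0.514, 0.858, -0.001, -0.002]
wrist_force: [-0.9, 1.0, 0.3]
grip_width: 0.725
gripper_force: 0.0
```

{"fn": "step_arm", "kwargs": {"offset": [[0,0,0],[0,0,0],[0,0,0],[0,0,0],[0,0,0]], "twist": [[0,0,0],[0,0,0],[0,0,0],[0,0,0],[0,0,0]], "gripper": [-0.2,-0.2,-0.2,-0.2,-0.2]}}

```text
time_s: 6.08
ee_pos: [602.7, -83.1, 86.4]
tool_rot: [0.514, 0.858, 0.0, 0.001]
wrist_force: [1.0, -0.3, -0.3]
grip_width: 0.43
gripper_force: 0.0
```

Run:
```python
from h import *
# swing back from .382 to -.58, rows of .12 rad, expressed per call from its own start pose
def rows(th0,ths):
    plan([(hp(t,149,0),86,5.8+np.degrees(t)) for t in ths],p=np.array([*hp(th0,149,0),86]),ya=5.8+np.degrees(th0))
rows(.38,[.26,.14,.02,-.10,-.22]); rows(-.22,[-.34,-.46,-.58,-.6,-.6])
c=grab('scene');u,v=[int(x) for x in proj(c,[590,-70,110])];cv2.imwrite('pics/s3.png',cv2.resize(c['frame'][v-60:v+50,u-80:u+80,::-1],None,fx=4,fy=4,interpolation=cv2.INTER_CUBIC))
```

```text
t 6.0833 pos [602.7 -83.1  86.4] yang 27.6 F [ 1.  -0.3 -0.3] w 0.43
[1.1, -17.8, 0.0] twz 6.9
[4.3, -35.4, 0.0] twz 13.8
[9.6, -52.5, 0.0] twz 20.6
[16.8, -68.8, 0.0] twz 27.5
[26.0, -84.1, 0.0] twz 34.4
t 6.0833 pos [602.7 -83.1  86.4] yang -6.8 F [ 1.  -0.3 -0.3] w 0.43
[1.1, -17.8, 0.0] twz 6.9
[4.3, -35.4, 0.0] twz 13.8
[9.6, -52.5, 0.0] twz 20.6
[10.6, -55.3, 0.0] twz 21.8
[10.6, -55.3, 0.0] twz 21.8
```

View pics/s3.png

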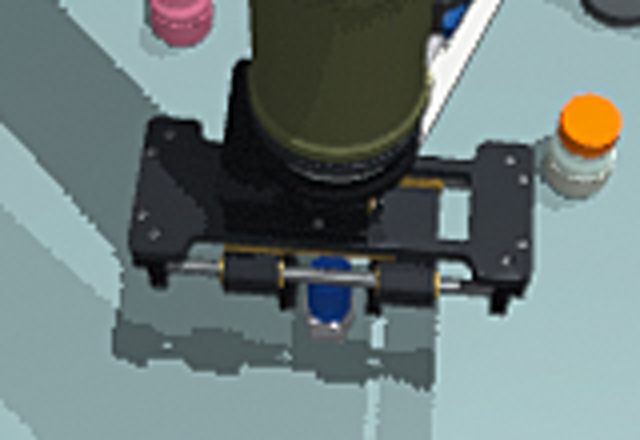

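{"fn": "step_arm", "kwargs": {"offset": [[1,-18,0],[4,-35,0],[10,-52,0],[17,-69,0],[26,-84,0]], "twist": [[0,0,7],[0,0,14],[0,0,20.6],[0,0,27.5],[0,0,34.4]], "gripper": [-0.2,-0.2,-0.2,-0.2,-0.2]}}

```text
time_s: 6.55
ee_pos: [516.4, -100.0, 86.1]
tool_rot: [0.747, 0.665, 0.001, 0.001]
wrist_force: [2.2, 0.7, 1.9]
grip_width: 0.401
gripper_force: 1.3
```

{"fn": "step_arm", "kwargs": {"offset": [[1,-18,0],[4,-35,0],[10,-52,0],[11,-56,0],[11,-56,0]], "twist": [[0,0,7],[0,0,14],[0,0,20.6],[0,0,22],[0,0,22]], "gripper": [-0.2,-0.2,-0.2,-0.2,-0.2]}}

```text
time_s: 6.97
ee_pos: [460.5, -81.7, 85.8]
tool_rot: [0.859, 0.513, 0.001, -0.001]
wrist_force: [0.2, -0.7, -0.2]
grip_width: 0.399
gripper_force: 0.0
```

Run:
```python
from h import *
status()
plan([(hp(-.6,149,0),86,5.8-np.degrees(.6))]); print(np.round(ctrl.observe()['q'],2))
for th0,ths in((-.6,[-.48,-.36,-.24,-.12,0]),):
    plan([(hp(t,149,0),86,5.8+np.degrees(t)) for t in ths],p=np.array([*hp(th0,149,0),86]),ya=5.8+np.degrees(th0))
```

```text
fin abs -0.278 n 53 mid [501.7 -19.5]
cap sy mean 103.9 circ 103.5 n 213 target 176
t 7.0167 pos [461.4 -82.1  85.9] yang -28.2 F [ 0.3  0.3 -0.3] w 0.402
[-1.0, 0.1, -0.1] twz 0.4
[-0.67  0.05  0.82  2.07 -0.04  1.03 -0.32]
t 7.0167 pos [461.4 -82.1  85.9] yang -28.6 F [ 0.3  0.3 -0.3] w 0.402
[1.1, 17.8, 0.0] twz -6.9
[4.3, 35.4, 0.0] twz -13.8
[9.6, 52.5, 0.0] twz -20.6
[16.8, 68.8, 0.0] twz -27.5
[26.0, 84.1, 0.0] twz -34.4
```

{"fn": "step_arm", "kwargs": {"offset": [[1,18,0],[4,35,0],[10,52,0],[17,69,0],[26,84,0]], "twist": [[0,0,-7],[0,0,-14],[0,0,-20.6],[0,0,-27.5],[0,0,-34.4]], "gripper": [-0.2,-0.2,-0.2,-0.2,-0.2]}}

```text
time_s: 7.43
ee_pos: [547.0, -99.7, 84.6]
tool_rot: [0.666, 0.746, -0.001, -0.002]
wrist_force: [-5.2, 0.7, 3.1]
grip_width: 0.4
gripper_force: 1.6
```

{"fn": "step_arm", "kwargs": {"offset": [[1,18,0],[4,35,0],[10,52,0],[17,69,0],[26,84,0]], "twist": [[0,0,-7],[0,0,-14],[0,0,-20.6],[0,0,-27.5],[0,0,-34.4]], "gripper": [-0.2,-0.2,-0.2,-0.2,-0.2]}}

```text
time_s: 7.85
ee_pos: [626.9, -66.7, 84.1]
tool_rot: [0.416, 0.909, -0.002, -0.003]
wrist_force: [-6.3, -1.5, 1.9]
grip_width: 0.401
gripper_force: 3.0
```

Run:
```python
from h import *
status()
plan([(hp(.6,149,0),86,5.8+np.degrees(.6))]); print(np.round(ctrl.observe()['q'],2))
```

```text
cap sy mean 131.2 circ 131.5 n 220 target 176
t 7.9 pos [630.5 -62.9  84.3] yang 41.3 F [ 2.2  1.1 -0.3] w 0.4
[-0.9, -3.6, -1.7] twz 1.1
[-0.41  0.43  0.59  1.67 -0.26  1.12  0.98]
```

{"fn": "step_arm", "kwargs": {"offset": [[1,-18,0],[4,-35,0],[10,-52,0],[17,-69,0],[26,-84,0]], "twist": [[0,0,7],[0,0,14],[0,0,20.6],[0,0,27.5],[0,0,34.4]], "gripper": [-0.2,-0.2,-0.2,-0.2,-0.2]}}

```text
time_s: 8.32
ee_pos: [548.4, -100.2, 85.6]
tool_rot: [0.672, 0.741, 0.001, 0.001]
wrist_force: [2.1, 2.1, -0.6]
grip_width: 0.402
gripper_force: 1.4
```

{"fn": "step_arm", "kwargs": {"offset": [[1,-18,0],[4,-35,0],[10,-52,0],[17,-69,0],[26,-84,0]], "twist": [[0,0,7],[0,0,14],[0,0,20.6],[0,0,27.5],[0,0,34.4]], "gripper": [-0.2,-0.2,-0.2,-0.2,-0.2]}}

```text
time_s: 8.73
ee_pos: [462.1, -83.8, 86.0]
tool_rot: [0.861, 0.509, 0.001, 0.001]
wrist_force: [2.4, -0.3, 2.1]
grip_width: 0.399
gripper_force: 1.1
```

{"fn": "step_arm", "kwargs": {"offset": [[1,18,0],[4,35,0],[10,52,0],[17,69,0],[26,84,0]], "twist": [[0,0,-7],[0,0,-14],[0,0,-20.6],[0,0,-27.5],[0,0,-34.4]], "gripper": [-0.2,-0.2,-0.2,-0.2,-0.2]}}

```text
time_s: 9.15
ee_pos: [546.0, -99.4, 84.5]
tool_rot: [0.667, 0.745, -0.001, -0.003]
wrist_force: [-6.6, 2.0, 4.1]
grip_width: 0.401
gripper_force: 3.1
```

Run:
```python
from h import *
status()
plan([(hp(0,149,0),86,5.8)])
```

```text
fin abs 0.396 n 53 mid [541.9 -24.9]
cap sy mean 149.1 circ 149.3 n 216 target 176
t 9.2 pos [550.3 -98.9  85. ] yang 6.7 F [ 2.1 -0.1 -0.3] w 0.4
[-1.1, -3.1, -1.0] twz 0.9
```

{"fn": "step_arm", "kwargs": {"offset": [[1,18,0],[4,35,0],[10,52,0],[17,69,0],[25,83,0]], "twist": [[0,0,-7],[0,0,-14],[0,0,-20.6],[0,0,-27.5],[0,0,-34]], "gripper": [-0.2,-0.2,-0.2,-0.2,-0.2]}}

```text
time_s: 9.62
ee_pos: [625.6, -67.5, 84.4]
tool_rot: [0.422, 0.907, -0.002, -0.002]
wrist_force: [-6.9, -1.9, 2.4]
grip_width: 0.403
gripper_force: 2.9
```

{"fn": "step_arm", "kwargs": {"offset": [[0,0,0],[0,0,0],[0,0,0],[0,0,0],[0,0,0]], "twist": [[0,0,0],[0,0,0],[0,0,0],[0,0,0],[0,0,0]], "gripper": [-0.2,-0.2,-0.2,-0.2,-0.2]}}

```text
time_s: 10.03
ee_pos: [627.3, -66.4, 86.0]
tool_rot: [0.423, 0.906, 0.0, 0.0]
wrist_force: [-0.4, -0.8, -0.1]
grip_width: 0.401
gripper_force: 0.4
```

Run:
```python
from h import *
c=status();P=cloud(c)
plan([(hp(.6,149,0),86,5.8+np.degrees(.6))])
S=P[175:203,165:190].reshape(-1,3)
for lo,hi in((80,93),(108,122)):
    k=(S[:,2]>lo)&(S[:,2]<hi); print('noz/post sy',np.round(S[k][:,:2].mean(0)@EY,1),k.sum())
```

```text
cap sy mean 175.1 circ 175.1 n 215 target 176
t 10.0833 pos [627.3 -66.5  86. ] yang 40.0 F [-0.2 -0.5  0.5] w 0.398
[-0.3, 1.2, 0.0] twz -0.2
noz/post sy 174.4 125
noz/post sy 176.4 28
```

{"fn": "step_arm", "kwargs": {"offset": [[0,0,0],[0,0,0],[0,0,0],[0,0,0],[0,0,0]], "twist": [[0,0,0],[0,0,0],[0,0,0],[0,0,0],[0,0,0]], "gripper": [0.2,0.2,0.2,0.2,0.2]}}

```text
time_s: 10.5
ee_pos: [627.5, -65.8, 85.6]
tool_rot: [0.422, 0.907, 0.0, 0.0]
wrist_force: [0.4, 0.4, 0.6]
grip_width: 0.587
gripper_force: 0.0
```

{"fn": "step_arm", "kwargs": {"offset": [[0,0,-15],[0,0,-40],[0,0,-70],[0,0,-100],[0,0,-130]], "twist": [[0,0,0],[0,0,0],[0,0,0],[0,0,0],[0,0,0]], "gripper": [0.2,0.2,0.2,0.2,0.2]}}

```text
time_s: 10.92
ee_pos: [627.3, -65.9, 216.8]
tool_rot: [0.422, 0.907, -0.0, -0.0]
wrist_force: [0.1, -0.2, -0.5]
grip_width: 0.601
gripper_force: 0.0
```

{"fn": "step_arm", "kwargs": {"offset": [[-20,0,0],[-40,0,0],[-60,0,0],[-60,0,0],[-60,0,0]], "twist": [[0,0,0],[0,0,0],[0,0,0],[0,0,0],[0,0,0]], "gripper": [0.2,0.2,0.2,0.2,0.2]}}

```text
time_s: 11.33
ee_pos: [666.0, -112.9, 215.1]
tool_rot: [0.423, 0.906, -0.0, -0.0]
wrist_force: [-0.6, 0.2, 0.4]
grip_width: 0.603
gripper_force: 0.0
```

Run:
```python
from h import *
c=status();plan([]);P=cloud(c);S=P[200:250,160:240].reshape(-1,3);k=(S[:,2]>102)&(S[:,2]<114);m=S[k][:,:2].mean(0)
d=m-np.array([520.1,157.1]);print('cap',m.round(1),'raildir',(d/np.linalg.norm(d)).round(4),np.linalg.norm(d))
cv2.imwrite('pics/t3.png',cv2.resize(c['frame'][120:270,120:330,::-1],None,fx=3.8,fy=3.8,interpolation=cv2.INTER_CUBIC))
```

```text
fin abs 0.968 n 51 mid [581.1  -6. ]
cap sy mean 175.1 circ 175.2 n 215 target 176
t 11.3833 pos [ 665.8 -111.7  215.1] yang 40.0 F [-0.6  1.  -0.1] w 0.598
cap [512.8 227.8] raildir [-0.103   0.9947] 71.07356997716816
```

View pics/t3.png

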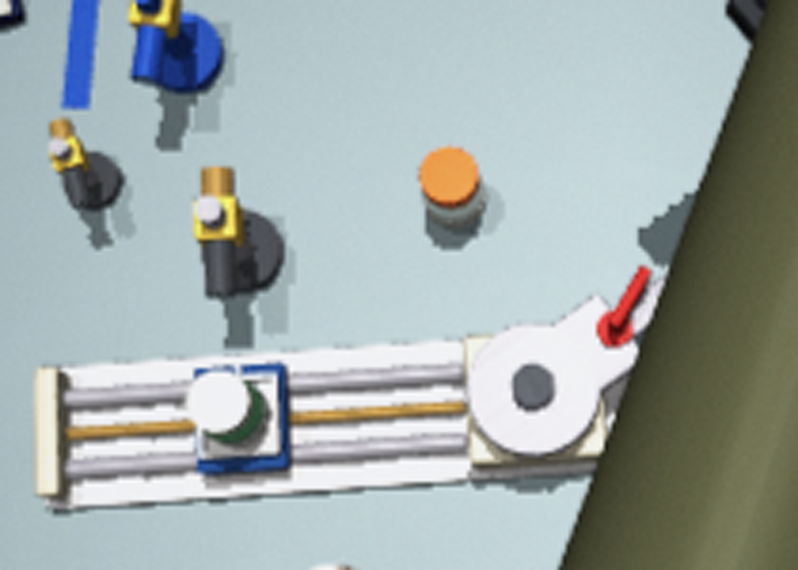

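The jar (cap at crop pixel 220,403) now stands in line with the large light guide's nozzle (crop pixel 217,290). The rail direction measured from the jar's own travel agrees with my estimate to about 0.1°, the offset is about 1 mm, and the robot is clear of everything.

```bash
python3 -c "
from bench import ctrl
print(ctrl.sign_off())"
```

```text
the job is handed in; nothing more can be done
None
```

I flipped the fin to its positive side and ratcheted the carriage along the rail until the jar stood about 1 mm from the nozzle's centre line by camera; the arm is clear of everything and the job is handed in at about 11.4 s (no verdict was returned).

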